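Refit the lamp compartment cover of a bench spectrophotometer

ROBOT

A 7-joint arm with a two-finger parallel gripper is mounted at the origin on the work surface. World frame = base frame: x ahead of the robot, y to its left, z up, the work surface at z = 0. Lengths are in m, angles in rad, forces in N, time in s.
With the tool pointing down it reaches from about 0.4 to 0.85 m from the base axis. Payload 10.4 kg.
Tool frame: the origin (TCP) lies at the very end of the fingers, on their centre line; the grasp point (between the pads) lies 19 mm behind it; z points along the fingers, y is the direction in which the jaws open and shut (so a half turn about z gives the same grasp; the last joint's range is limited). The gripper opens to 87 mm and grips with 3 to 60 N. Pads are 19 mm wide; open, the fingers measure 117 mm over their backs; the gripper's body (75 mm by 190 mm) begins 51 mm behind the grasp point.
Start: joints at [-1.194, 0.332, -0.065, 1.46, 0.022, 1.35, -0.088], TCP at [0.243, 0.576, 0.223] pointing down, gripper open.
Joint ranges: [-2.6, 2.6], [-0.5, 2.12], [-1.47, 1.34], [0.16, 2.42], [-1.27, 4.41], [0.06, 2.06], [-2.6, 2.6]. Speed limits (rad/s): [2.22, 2.22, 2.79, 2.79, 3.14, 3.14, 3.14].

INTERFACE

Orientations are given as [roll, pitch, yaw] about the fixed x, y, z axes, in that order (R = Rz(yaw) Ry(pitch) Rx(roll)).
In Python, from workcell import robot gives the robot as it stands. Calls block until the motion is done:
- robot.goto(position, orientation): joint-space move of the TCP to a pose.
- robot.servo_line(position, orientation=None, velocity=0.15): straight line of the TCP; orientation=None keeps the orientation; velocity is the mean speed in m/s.
- robot.move_j(angles): joint-space move.
- robot.ungrasp() and robot.close(grasp_force=None): open the fingers fully, or close them until they stop; grasp_force is the grip in N (None keeps the last).
- robot.wait(seconds).
- robot.solve_ik(position, orientation): joint angles nearest the present ones, or None.
- robot.get_image(name): name is "scene" or "side" or "wrist"; returns a dict with "color" (480x640x3 uint8, red, green, blue), "fov_y" (degrees; the focal length in pixels is half the picture's height over the tangent of half this angle, whatever the lens; pixels are square), "cx", "cy" (the principal point, pixels), "xyz" and "rotation" of the camera in the world. Camera axes: x right, y down, z forward; pixel columns grow to the right and rows downward; lengths in m; the calibration is good to about 2 mm. A picture is of the moment at which its call begins. There is no depth.
A pose or a line that the arm cannot do raises robot.MotionError and nothing moves.
- robot.finish_job(): hands the job in, once; it reports no verdict.
Readings, each from a call of its own:
- robot.get_time(): time.
- robot.get_joint_positions(): joint angles.
- robot.get_qvel(): joint speeds.
- robot.get_tau(): joint torques, N m.
- robot.get_tool_pos(): TCP position.
- robot.get_tool_rot(): TCP orientation.
- robot.get_contact_force(): force on the tool from outside, world axes, zero at the start.
- robot.get_ft_torque(): the same for the moment, N m.
- robot.get_width(): finger opening in m.
Only numpy, scipy, OpenCV 4.12 (cv2) and the standard library are available. Lean on these libraries where they do the work, as an engineer would, in place of code of your own. Each camera call takes 0.05 s, during which the arm holds its last target.

TASK

The lamps have been changed: refit the loose lamp compartment cover on the spectrophotometer's sloping front. Hold it tilted open, hook its lower lip under the ledge at the bottom of the opening, swing its top edge down without letting it slam until it lies flush, then turn the catch fully down over its top edge (first turning the catch aside if it stands over the opening). Leave everything else on the bench where it is.

Things in the scene. Friction and masses are not known exactly. Their poses are not given: they have to be found in the camera images.
- spectro: The spectrophotometer, fixed: light grey case, 300 wide, 310 deep, 149 mm high, front turned to the robot within 17 deg. Origin: centre of its underside, x to the back, y left. Its sloping front carries the lamp opening left of centre, and a flat display and keys (3 mm high) on the right; on the flat top at the back lies a 20 mm high lid.
- deck: The sloping front of the spectrophotometer, with the lamp opening. Origin: middle of the opening, on the deck's outer surface, about 108 mm above the bench. x points up the slope (25 deg above level, away from the robot), y left, z outward, square to the deck. The opening runs from x = -62 to +55, y = -72 to +72 mm, the deck from x = -78 to +98. Lamps lie 28 mm below the surface.
- ledge (a point): Middle of the ledge's edge = lower edge of the opening (x = -62 in the deck frame, on the outer surface; axes as the deck). The ledge is the 4 mm thick, 16 mm wide strip of deck below it, with free space behind, where the cover's tongue belongs.
- opening_top (a point): Middle of the upper edge of the opening (x = +55 in the deck frame, on the outer surface).
- cover: Loose light grey cover, 160 wide, 136 long, 44 mm high, 0.18 to 0.35 kg. Starts flat on the bench, outer face up (origin 12 mm up), left or right of the instrument. x: from lip to top edge; y left; z out of the outer face. Plate: x = -61 to 62, y = -80 to 80, z = 0 to 4 mm. Shut, its frame coincides with the deck's, with 1 mm play down and 4 up the slope, 4 each way along y.
- cover_grip (a point): On the cover: middle of the moulded grip (0, 0, 20 mm in the cover frame), a straight-sided fin on the outer face, x = -30 to 30, y = -7 to 7, z = 4 to 32 mm. Fingers closing along y can hold it at any pitch.
- cover_lip (a point): On the cover: middle of the tongue's tip, (-74, 0, -10 mm) in the cover frame. The lip: a web x = -61 to -57, z = -12 to 0, and a tongue x = -74 to -59, z = -12 to -8, both y = -60 to 60. Held tilted open by 12 to 40 deg the tongue goes in behind the ledge, then the cover swings about the ledge's edge until the plate lies on the deck.
- cover_top (a point): On the cover: middle of its top edge, (62, 0, 2 mm) in the cover frame. Flanges inside the cover, z = -12 to 0, drop into the opening: two sides at y = +-65 to 68, x = -50 to 46, and one along the top at x = 48 to 51. Because of the top one the cover cannot be laid in flat and slid down.
- catch_grip (a point): On the turn catch's axis (square to the deck at x = 76, y = 0 of the deck frame), 20 mm above the deck. Turns with the catch: z out of the deck, y along the wing. Black wing 44 long, 12 wide, 10 to 30 mm above the deck; under it a steel finger (6 to 10 mm above the deck, 12 wide) reaches 28 mm from the axis along +y.
- catch (a joint): Turn catch, rad: 0 = finger points left (deck +y), clear of the cover; 1.57 = down the slope, over the cover's top edge. Grows counter-clockwise seen from outside, stops at 0 and 1.62, stays where left (0.05 N m friction). Above about 0.25 it is in the cover's way. Starts anywhere from 0 to 1.5.
- carton: Bystander: an open cardboard tray 100 x 170 x 45 mm with an old lamp lying in it; origin at the centre of its underside; on the other side of the instrument from the cover.
- bottle: Bystander: amber reagent bottle, 90 mm across, 200 mm high, between the robot and the instrument; origin at the centre of its underside.
- rack: Bystander: white vial rack 60 x 180 mm, 62 mm high over the vials, at the left or right of the instrument; origin at the centre of its underside.
- driver: Bystander: screwdriver with a black handle, 190 mm long, 26 mm thick, lying at the other side from the rack; origin under its middle, x towards its tip.
There are look-alikes about, which are no part of the job. Leave any black or yellow look-alike of the cover alone.

How it is judged:
On the way, in this order (a step that is already met when the one before it is completed fails the run):
1. the cover's lip is hooked under the ledge while the cover is still tilted open (7 deg or more) (x of cover_lip in the frame of deck below -0.064 m and z of cover_lip in the frame of deck between -0.05 and -0.005 m and y of cover_lip in the frame of deck between -0.012 and 0.012 m and z of cover_top in the frame of deck above 0.01 m and angle between the z axis of cover and the z axis of deck, either way round above 0.12 rad), for 0.2 s.
2. the cover is swung shut, its lip still under the ledge (x of cover_lip in the frame of deck below -0.066 m and z of cover_lip in the frame of deck below -0.005 m and z of cover_top in the frame of deck between -0.002 and 0.006 m), for 0.2 s.
3. the catch is turned over the cover's top edge (value of joint catch above 1.35 rad), for 0.2 s.
At the end, for the whole second after the job is handed in: The cover lies at rest, shut on the deck: its tongue is under the ledge (tip at least 4 mm behind the ledge's edge, below its underside), within 7 mm of the opening's centre line, its top edge within 3 mm of lying flush on the deck, and the catch is turned to 1.35 rad or more, over the top edge (x of cover_lip in the frame of deck below -0.066 m and z of cover_lip in the frame of deck between -0.014 and -0.005 m and y of cover_lip in the frame of deck between -0.007 and 0.007 m and z of cover_top in the frame of deck between -0.001 and 0.005 m and x of cover_top in the frame of deck above 0.055 m and value of joint catch above 1.35 rad and linear speed of cover below 0.02 m/s); the robot touches nothing.
It fails at once if the hooked cover is let fall: it turns faster than 4 rad/s while still open by more than 4 deg (distance between cover_lip and deck below 0.12 m and angle between the z axis of cover and the z axis of deck, either way round above 0.07 rad and angular speed of cover above 4 rad/s).
It fails at once if the carton is moved by more than 20 mm (distance of carton from where it was at the start of the episode above 0.02 m).
It fails at once if the bottle is moved by more than 20 mm or tipped (distance of bottle from where it was at the start of the episode above 0.02 m or angle between bottle's own z axis and vertical above 0.35 rad).
It fails at once if the vial rack is moved by more than 20 mm (distance of rack from where it was at the start of the episode above 0.02 m).
It fails at once if the screwdriver is moved by more than 20 mm (distance of driver from where it was at the start of the episode above 0.02 m).
It also fails if it takes over 72 s, if anything falls off the work surface, if the arm or the gripper's body presses on something with over 40 N, if the wrist force passes 120 N, or if a joint passes its speed limit or range.

## Working session

There is one attempt and no reset: what is moved stays moved. The work goes in short steps, each a Python script; the robot and the scene stay as the last script left them, time stands still between calls to the robot, and variables do not carry over. Pictures are saved under pics/ and viewed, and the job is handed in when it is done.

```bash
ls; mkdir -p pics; python3 - <<'E'
from workcell import robot
import cv2
for n in ["scene","side","wrist"]:
    im=robot.get_image(n)
    cv2.imwrite(f"pics/{n}0.png",im["color"][:,:,::-1])
    print(n,im["fov_y"],im["cx"],im["cy"],im["xyz"],im["rotation"])
print(robot.get_time(),robot.get_tool_pos(),robot.get_tool_rot(),robot.get_width())
E
```

```text
pics
scene 56.936845821952566 317.75524688736795 238.54181061349084 [1.30836305 0.31289296 1.02372417] [-2.34536876 -0.0168416   2.02317905]
side 42.66788676752779 312.8299013678521 251.4958890823569 [-0.39045648 -1.42685234  1.064189  ] [-2.09321707  0.01542062 -0.58282326]
wrist 58.38219597716338 326.4340588595801 235.5299925477827 [0.18294364 0.6011271  0.38450817] [2.89593486e+00 2.33603792e-03 1.17156293e+00]
0.15 [0.24316084 0.57545805 0.22196539] [-3.14057246e+00  4.82602770e-05  2.74182473e+00] 0.08713365525125243
```

View pics/scene0.png

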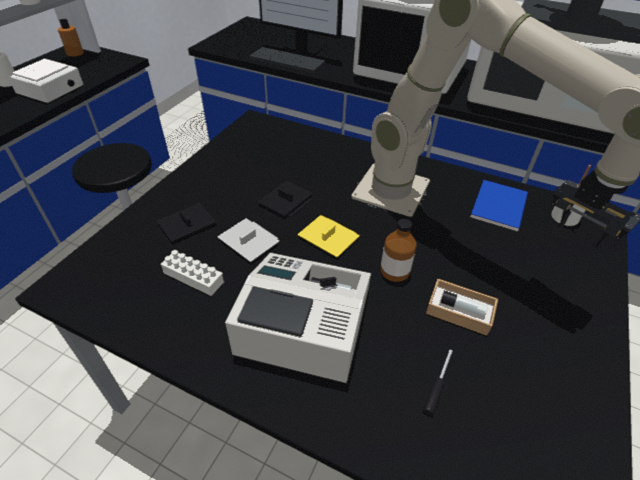

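View pics/side0.png

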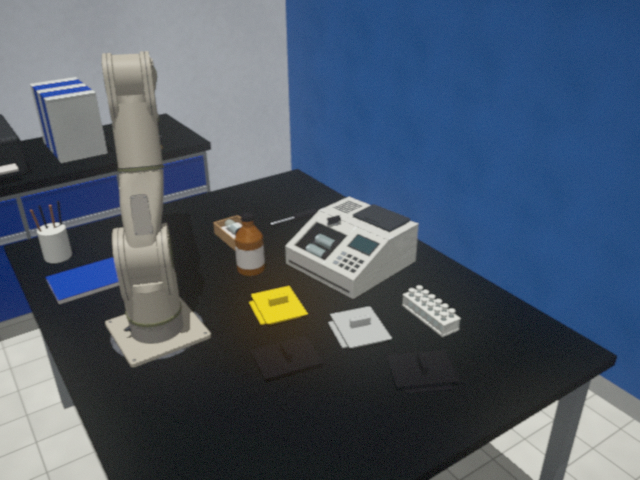

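View pics/wrist0.png

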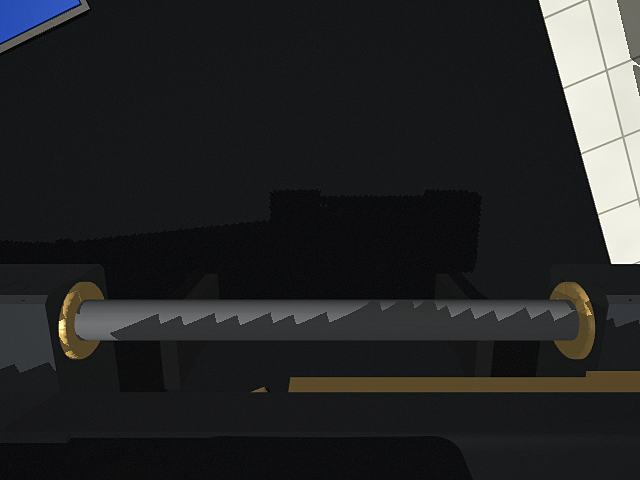

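The scene view shows a light grey cover at (248,238), a yellow look-alike at (328,235) and black ones at (186,222) and (286,197). The instrument is at (300,315), with its catch near (325,282). In the side view the grey cover is at (360,326). Only the light grey one fits the description, so I'll enlarge to confirm it and pick points.

```bash
python3 - <<'E'
import cv2
a=cv2.imread("pics/scene0.png"); b=cv2.imread("pics/side0.png")
def crop(im,x0,y0,w,h,s,n):
    cv2.imwrite(n,cv2.resize(im[y0:y0+h,x0:x0+w],None,fx=s,fy=s,interpolation=cv2.INTER_CUBIC))
crop(a,210,205,180,140,4.4,"pics/c1.png")   
crop(a,220,250,160,136,4.4,"pics/c2.png")
crop(b,275,190,150,110,5,"pics/c3.png")
crop(b,310,290,100,75,7,"pics/c4.png")
E
```

```text
(no output)
```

View pics/c1.png

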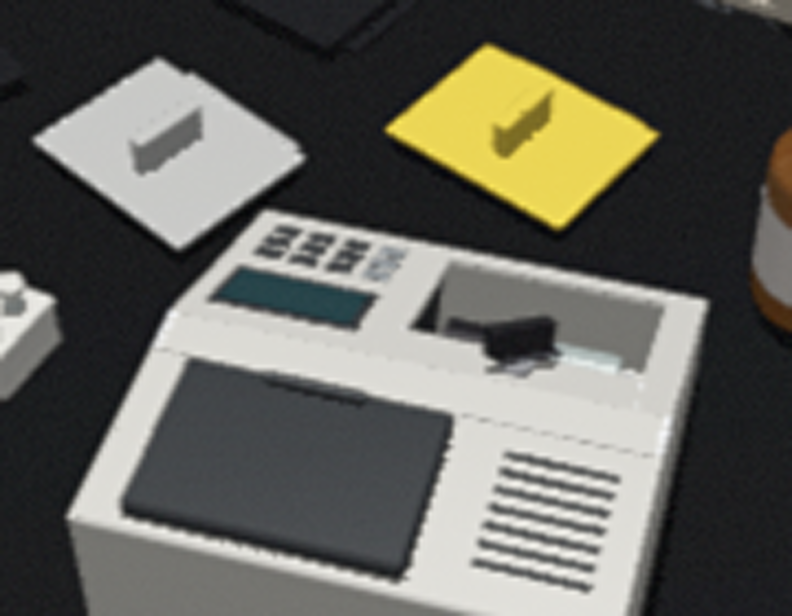

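View pics/c2.png

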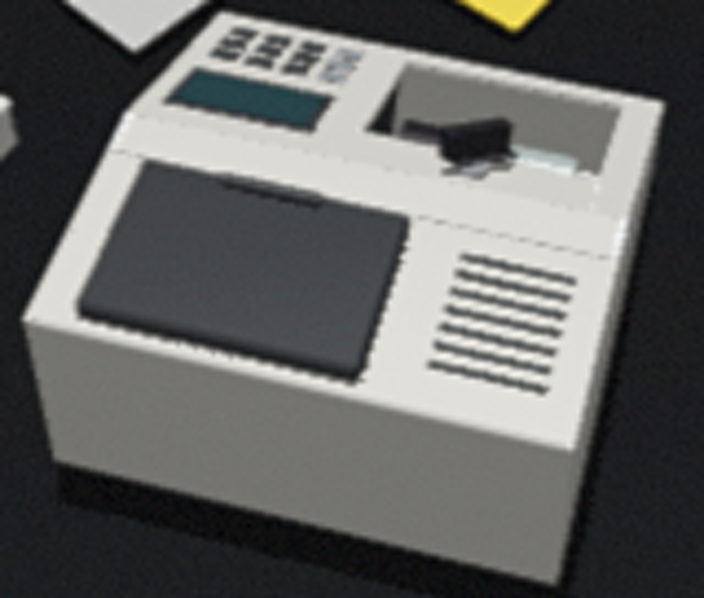

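View pics/c3.png

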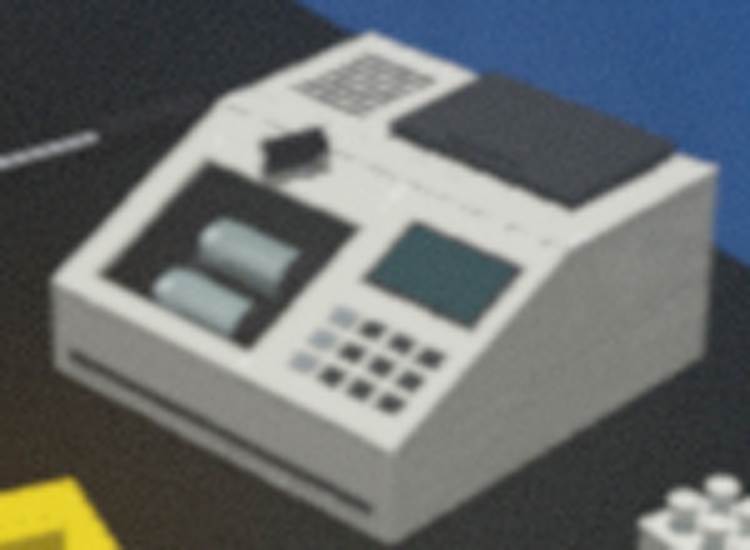

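View pics/c4.png

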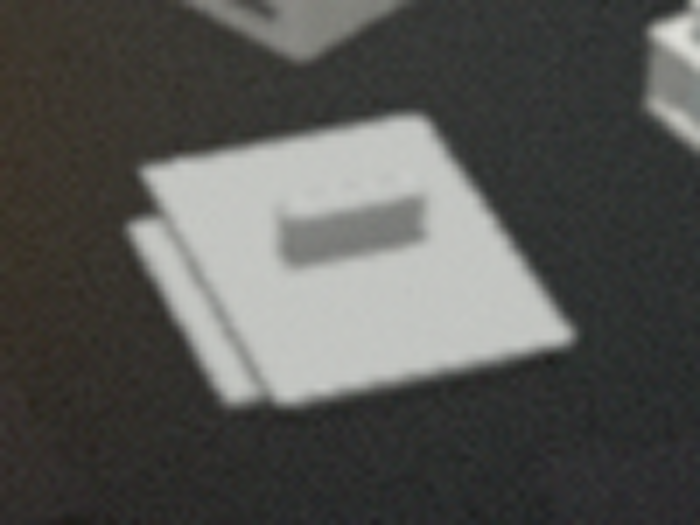

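The crops confirm it: the light grey cover has its tongue on the robot side and its fin along x. Now I'll fit both poses from both views.

```bash
cat > h.py <<'E'
import numpy as np, json
from scipy.spatial.transform import Rotation as R
from scipy.optimize import least_squares
def Rm(rpy): return R.from_euler('xyz',rpy).as_matrix()
def proj(cam,P):
    f=240/np.tan(np.radians(cam['fov_y'])/2)
    q=(np.asarray(P)-cam['xyz'])@Rm(cam['rotation'])
    return np.c_[f*q[:,0]/q[:,2]+cam['cx'],f*q[:,1]/q[:,2]+cam['cy']]
CAM={'scene':dict(fov_y=56.936845821952566,cx=317.75524688736795,cy=238.54181061349084,xyz=np.array([1.30836305,0.31289296,1.02372417]),rotation=[-2.34536876,-0.0168416,2.02317905]),
'side':dict(fov_y=42.66788676752779,cx=312.8299013678521,cy=251.4958890823569,xyz=np.array([-0.39045648,-1.42685234,1.064189]),rotation=[-2.09321707,0.01542062,-0.58282326])}
def unc(o,s,p): return (np.asarray(p,float)+.5)/s-.5+np.asarray(o)
DX=-.155+.078*np.cos(np.radians(25))
def deckM(x,y,z,yaw,dy,dz=.108):
    # returns R,t of deck
    S=Rm([0,0,yaw]); D=S@Rm([0,-np.radians(25),0])
    return D,np.array([x,y,z])+S@np.array([DX,dy,dz])
E
cat > fit.py <<'E'
from h import *
cov=np.array([[-61,80,4],[62,80,4],[62,-80,4],[-61,-80,4]])/1e3
os={'side':unc((310,290),7,[(140,165),(430,115),(577,340),(270,405)]),'scene':unc((210,205),4.4,[(303,155),(180,250),(33,140),(157,57)])}
def model(p): return cov@Rm([0,0,p[3]]).T+p[:3]
def res(p,w=('side','scene')): return np.concatenate([(proj(CAM[c],model(p))-os[c]).ravel() for c in w])
for w in (('side',),('scene',),('side','scene')):
    s=least_squares(lambda p:res(p,w),[.5,-.3,.01,0],loss='soft_l1'); print(w,s.x.round(4)); 
print(res(s.x).reshape(-1,2).round(1))
# spectro
h=.149; b=.15
pts=dict(fbl=(-.155,b,.108-.078*np.sin(np.radians(25))),fbr=(-.155,-b,.108-.078*np.sin(np.radians(25))),
 bl=(.155,b,h),br=(.155,-b,h),fl0=(-.155,b,0),fr0=(-.155,-b,0))
O=dict(oul=(.055,.072,0),our=(.055,-.072,0),olr=(-.062,-.072,0),oll=(-.062,.072,0))
ob={'side':dict(fbl=(52,283),fbr=(390,450),bl=(373,33),br=(717,168),fr0=(393,543),oul=(208,160),our=(360,230),olr=(250,350),oll=(100,275)),
'scene':dict(bl=(575,450),br=(25,320),fbl=(665,103),fbr=(222,12),oll=(620,108),olr=(402,62),our=(368,130))}
tr={'side':((275,190),5),'scene':((220,250),4.4)}
def res2(p,w=('side','scene')):
    D,t=deckM(*p[:5]); S=Rm([0,0,p[3]]); r=[]
    for c in w:
        for k,v in ob[c].items():
            P=D@np.array(O[k])+t if k in O else S@np.array(pts[k])+p[:3]
            r.append(proj(CAM[c],P[None])[0]-unc(*tr[c],v))
    return np.concatenate(r)
for w in (('side',),('scene',),('side','scene')):
    s2=least_squares(lambda p:res2(p,w),[.7,0,0,0,.06],loss='soft_l1'); print(w,s2.x.round(4))
print(res2(s2.x).reshape(-1,2).round(1)); print('deck',deckM(*s2.x)[1])
E
python3 fit.py
```

```text
('side',) [ 0.4529 -0.3532  0.0405 -0.3023]
('scene',) [ 0.4787 -0.3229  0.0154 -0.2685]
('side', 'scene') [ 0.476  -0.3245  0.0127 -0.2835]
[[ 0.8  0.7]
 [-1.1  0.1]
 [-0.4 -0.1]
 [ 1.2 -0.5]
 [ 0.3  0.5]
 [-0.4 -0.6]
 [ 0.1 -0.3]
 [ 0.6  0.2]]
('side',) [ 0.6814 -0.0015 -0.0103  0.1979  0.0549]
('scene',) [ 6.697e-01 -1.810e-02  4.000e-04  1.972e-01  5.310e-02]
('side', 'scene') [ 0.6697 -0.0178  0.0008  0.197   0.0534]
[[ 0.2 -0.6]
 [ 0.5  0.2]
 [ 0.   0. ]
 [ 0.1 -0.1]
 [-0.5  2.4]
 [ 0.  -1. ]
 [ 1.6 -0.8]
 [ 0.4  0.8]
 [-1.2  0.2]
 [ 0.   0.1]
 [ 0.2  0.1]
 [-0.2  0. ]
 [ 0.3  0.3]
 [ 0.8 -0.7]
 [ 1.  -0.4]
 [-1.7  0.2]]
deck [0.57659325 0.01812066 0.10881771]
```

Fit residuals are about 1 px and the free heights come out right (cover 12.7 mm against 12, case 0.8 mm against 0). Next: bottle position, reachability of the key poses, then a closer wrist look at the deck and cover.

```bash
cat >> h.py <<'E'
def tri(o):
    r=lambda p:np.concatenate([proj(CAM[c],p[None])[0]-np.array(v) for c,v in o.items()])
    s=least_squares(r,[.5,0,.1]); return s.x,s.cost
SPECTRO=[.6697,-.0178,.0008,.197,.0534]
COVER=[.476,-.3245,.0127,-.2835]
def deck(): return deckM(*SPECTRO)
def Ry(a): return Rm([0,a,0])
def Rz(a): return Rm([0,0,a])
FLIP=np.array([[1,0,0],[0,-1,0],[0,0,-1.]])  # tool z = -z, y=-y, x = x
def cover_in_deck(alpha,delta=.001,zc=0.,back=0.,y=0.):
    """cover pose (R,t) world: hooked tilt alpha; 'back' = withdrawn along cover +x"""
    D,t=deck(); Rl=Ry(-alpha)
    p=np.array([-.062,y,0])+Rl@np.array([.062+delta+back,0,-zc])
    return D@Rl,D@p+t
def tool_from_cover(Rc,tc,gx=0.,gz=.007,pitch=0.,flip=False):
    """pitch>0: tool leans so that body goes toward cover +x? (tool z rotated about cover y)"""
    Rt=Rc@Ry(pitch)@FLIP
    if flip: Rt=Rt@Rz(np.pi)
    p=tc+Rc@np.array([gx,0,gz])
    return p,R.from_matrix(Rt).as_euler('xyz')
def tool_at_catch(theta,h=.013,flip=False):
    D,t=deck(); Rt=D@Rz(theta)@Rz(np.pi/2)@FLIP  # tool y = +-catch x
    if flip: Rt=Rt@Rz(np.pi)
    return D@np.array([.076,0,h])+t,R.from_matrix(Rt).as_euler('xyz')
E
python3 - <<'E'
from h import *
from workcell import robot
print('bottle cap',tri({'scene':(404,224),'side':(249,216)}))
D,t=deck()
b=np.array(tri({'scene':(404,224),'side':(249,216)})[0]); print('in deck',D.T@(b-t))
Rc=Rz(COVER[3]); tc=np.array(COVER[:3])
for fl in (0,1):
  for pit in (-.6,-.4,-.2,0,.2,.4):
    q=robot.solve_ik(*tool_from_cover(Rc,tc,pitch=pit,flip=fl))
    L=[None if q is None else np.round(q,2).tolist()]
    for a in (.6,.45,.3,0):
        q=robot.solve_ik(*tool_from_cover(*cover_in_deck(a),pitch=pit,flip=fl)); L.append(None if q is None else np.round(q,2).tolist())
    print(fl,pit,L)
for fl in (0,1):
  for th in (0,.4,.8,1.2,1.57):
    q=robot.solve_ik(*tool_at_catch(th,flip=fl)); print(fl,th,None if q is None else np.round(q,2).tolist())
E
```

```text
bottle cap (array([0.38494539, 0.14373874, 0.19759915]), np.float64(0.5564020420569487))
in deck [-0.11049118  0.1607488   0.1495019 ]
0 -0.6 [[0.51, 0.2, 0.13, 2.29, -1.22, 0.24, -0.08], None, None, None, None]
0 -0.4 [[-0.27, 0.36, 0.96, 2.17, -0.91, 0.54, -0.49], None, None, None, None]
0 -0.2 [[-0.25, 0.47, 0.96, 2.01, -0.68, 0.76, -0.76], None, None, None, [-0.57, -0.06, 0.5, 2.3, -0.2, 0.27, -1.25]]
0 0 [[-0.2, 0.6, 0.92, 1.83, -0.57, 0.99, -0.9], None, None, [-0.61, -0.17, 0.54, 2.4, -0.14, 0.16, -1.29], [-0.58, 0.02, 0.51, 2.14, -0.12, 0.55, -1.35]]
0 0.2 [[-0.05, 0.68, 0.75, 1.65, -0.41, 1.2, -1.04], None, [-0.53, -0.18, 0.46, 2.36, -0.06, 0.26, -1.37], [-0.55, -0.09, 0.48, 2.23, -0.06, 0.45, -1.39], [-0.6, 0.15, 0.55, 1.97, -0.15, 0.81, -1.35]]
0 0.4 [[-0.09, 0.91, 0.9, 1.46, -0.51, 1.47, -0.98], [-0.57, -0.2, 0.49, 2.34, 0.03, 0.35, -1.46], [-0.56, -0.09, 0.48, 2.2, -0.03, 0.54, -1.42], [-0.59, 0.03, 0.52, 2.07, -0.08, 0.72, -1.39], [-0.61, 0.31, 0.6, 1.79, -0.2, 1.07, -1.32]]
1 -0.6 [[1.24, 0.26, -0.63, 2.25, -0.51, 0.13, 2.45], None, None, None, None]
1 -0.4 [[0.84, 0.25
[... 563 characters left out ...]
46, 2.14], [-0.98, -0.32, 0.86, 2.35, 0.45, 0.4, 1.33], [-0.9, -0.14, 0.81, 2.22, 0.09, 0.54, 1.62], [-0.73, 0.03, 0.66, 2.07, -0.09, 0.72, 1.75], [-0.49, 0.29, 0.45, 1.78, -0.15, 1.06, 1.78]]
0 0 [-0.69, 0.14, 0.64, 1.96, -0.22, 0.65, 0.28]
0 0.4 [-0.7, 0.14, 0.65, 1.96, -0.23, 0.65, 0.68]
0 0.8 [-0.71, 0.14, 0.66, 1.96, -0.23, 0.65, 1.08]
0 1.2 [-0.71, 0.14, 0.66, 1.96, -0.23, 0.65, 1.48]
0 1.57 [-0.69, 0.14, 0.64, 1.96, -0.22, 0.65, 1.85]
1 0 [-1.23, 0.33, 1.32, 1.98, -0.62, 0.73, -2.54]
1 0.4 [-1.16, 0.25, 1.2, 1.97, -0.5, 0.69, -2.24]
1 0.8 [-1.16, 0.25, 1.2, 1.97, -0.5, 0.69, -1.84]
1 1.2 [-0.48, 0.13, 0.41, 1.95, -0.17, 0.65, -1.72]
1 1.57 [-0.54, 0.13, 0.48, 1.95, -0.18, 0.65, -1.33]
```

```bash
cat >> h.py <<'E'
_T0=np.array([0.24316084,0.57545805,0.22196539]);_RT0=Rm([-3.14057246,4.82602770e-05,2.74182473])
_RC=Rm([2.89593486,2.33603792e-03,1.17156293]);_C0=np.array([0.18294364,0.6011271,0.38450817])
CT_R=_RT0.T@_RC; CT_t=_RT0.T@(_C0-_T0)
def wristcam(p,rpy):
    Rt=Rm(rpy); return dict(fov_y=58.38219597716338,cx=326.4340588595801,cy=235.5299925477827,xyz=Rt@CT_t+p,rotation=R.from_matrix(Rt@CT_R).as_euler('xyz'))
def save(n,f):
    import cv2
    from workcell import robot
    im=robot.get_image(n); cv2.imwrite(f,im['color'][:,:,::-1]); import pickle; pickle.dump({k:im[k] for k in ('fov_y','cx','cy','xyz','rotation')},open(f+'.pkl','wb')); return im
E
python3 - <<'E'
from h import *
from workcell import robot
print(CT_t,CT_R.round(3))
D,t=deck()
P=np.array([[-.062,.072,0],[.055,.072,0],[.055,-.072,0],[-.062,-.072,0],[.076,0,.02]])@D.T+t
for fl in (0,1):
 for lean in (0,.2,.4):
  for x,h in ((-.05,.2),(-.1,.2),(.05,.2),(.15,.15)):
    Rt=D@Ry(lean)@FLIP@(Rz(np.pi) if fl else np.eye(3)); rpy=R.from_matrix(Rt).as_euler('xyz'); p=D@np.array([x,0,h])+t
    q=robot.solve_ik(p,rpy)
    if q is not None: print(fl,lean,x,p.round(3),proj(wristcam(p,rpy),P).round().astype(int).tolist(),np.round(q,2))
E
```

```text
[ 6.54518220e-02  4.24417510e-05 -1.62546067e-01] [[ 0.001 -0.97  -0.243]
 [ 1.     0.001 -0.001]
 [ 0.001 -0.243  0.97 ]]
0 0 -0.05 [ 0.449 -0.007  0.269] [[243, 220], [237, 77], [417, 77], [410, 220], [327, 43]] [-0.52 -0.5   0.35  2.17  0.18  1.01 -1.61]
0 0 0.05 [0.538 0.01  0.311] [[248, 327], [243, 201], [411, 201], [405, 327], [327, 179]] [-0.51 -0.26  0.37  1.94  0.08  1.01 -1.54]
0 0 0.15 [0.648 0.032 0.308] [[243, 459], [236, 335], [417, 336], [410, 460], [327, 322]] [-0.48  0.02  0.4   1.72 -0.06  0.97 -1.44]
0 0.2 -0.05 [ 0.449 -0.007  0.269] [[241, 174], [227, 17], [427, 17], [413, 174], [327, -20]] [-0.65 -0.35  0.47  2.02  0.17  1.2  -1.61]
0 0.2 -0.1 [ 0.405 -0.016  0.248] [[235, 113], [219, -67], [435, -67], [419, 113], [327, -115]] [-0.61 -0.46  0.42  2.13  0.2   1.2  -1.63]
0 0.2 0.05 [0.538 0.01  0.311] [[250, 277], [239, 154], [415, 154], [404, 277], [327, 134]] [-0.62 -0.11  0.49  1.77  0.04  1.23 -1.5 ]
0 0.2 0.15 [0.648 0.032 0.308] [[249, 397], [238, 291], [415, 291], [404, 397], [327, 282]] [-0.56  0.18  0.52  1.52 -0.13  1.23 -1.4 ]
0 0.4 -0.05 [ 0.449 -0.0
[... 1330 characters left out ...]
06  1.24  1.62]
1 0.2 0.15 [0.648 0.032 0.308] [[426, -31], [424, 131], [230, 131], [229, -31], [327, 156]] [-0.57  0.18  0.54  1.52 -0.13  1.23  1.75]
1 0.4 -0.05 [ 0.449 -0.007  0.269] [[410, 285], [414, 427], [240, 427], [244, 285], [327, 463]] [-0.69 -0.17  0.55  1.88  0.09  1.38  1.6 ]
1 0.4 -0.1 [ 0.405 -0.016  0.248] [[411, 344], [416, 493], [238, 492], [242, 344], [327, 534]] [-0.73 -0.3   0.55  2.    0.16  1.36  1.54]
1 0.4 0.05 [0.538 0.01  0.311] [[407, 174], [410, 305], [243, 305], [247, 174], [327, 331]] [-0.6   0.07  0.53  1.6  -0.04  1.45  1.7 ]
1 0.4 0.15 [0.648 0.032 0.308] [[414, 39], [419, 176], [235, 176], [240, 39], [327, 196]] [-0.46  0.34  0.46  1.31 -0.16  1.49  1.76]
```

```bash
python3 - <<'E'
from h import *
from workcell import robot
p,r=robot.get_tool_pos(),robot.get_tool_rot()
robot.servo_line([p[0],p[1],.36],velocity=.2)
D,t=deck()
Rt=D@Ry(.4)@FLIP
robot.goto(D@np.array([.05,0,.2])+t,R.from_matrix(Rt).as_euler('xyz'))
save('wrist','pics/w1.png'); print(robot.get_time(),robot.get_tool_pos(),robot.get_contact_force())
E
```

```text
3.3167 [0.53821441 0.0114456  0.31115263] [0.19783407 0.20283077 0.43403762]
```

View pics/w1.png

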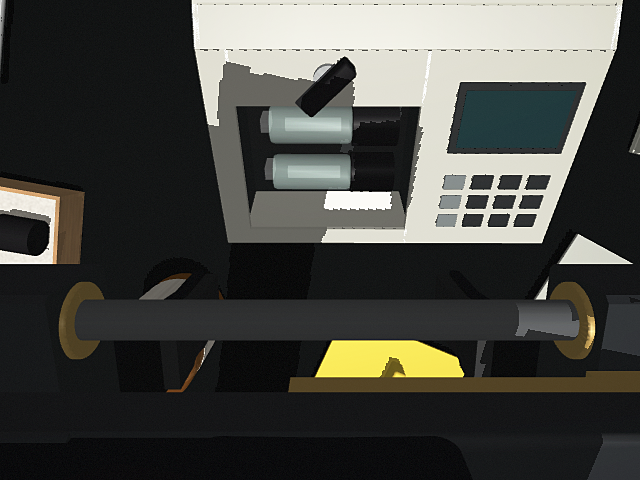

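The wrist view confirms the deck fit. Opening corners are at (236,106), (421,106), (405,228) and (251,227), against predicted (233,105), (421,105), (404,228) and (250,228). The catch centre is at (326,86), predicted (327,86). The wing runs from (299,108) to (352,65), so it stands over the opening at about 0.7 rad and has to be turned aside first.

```bash
python3 - <<'E'
from h import *
import pickle,cv2
from workcell import robot
cam=pickle.load(open('pics/w1.png.pkl','rb'))
D,t=deck()
for th in np.arange(.4,1.2,.1):
    e=np.array([[.076,0,.03]]*2)+np.array([[-np.sin(th),np.cos(th),0]])*np.array([[.022],[-.022]])
    a,b=proj(cam,e@D.T+t); print(round(th,2),a.round(),b.round(),np.arctan2(a[1]-b[1],b[0]-a[0]).round(3))
print(np.arctan2(43,53))
im=cv2.imread('pics/w1.png');cv2.imwrite('pics/w1c.png',cv2.resize(im[40:130,270:390],None,fx=6,fy=6,interpolation=cv2.INTER_CUBIC))
E
```

```text
0.4 [298. 105.] [358.  80.] 0.396
0.5 [300. 108.] [356.  77.] 0.496
0.6 [302. 110.] [355.  74.] 0.596
0.7 [304. 113.] [353.  71.] 0.696
0.8 [306. 115.] [351.  69.] 0.796
0.9 [308. 117.] [348.  67.] 0.896
1.0 [311. 119.] [346.  65.] 0.995
1.1 [313. 120.] [343.  63.] 1.095
0.6816058229404055
```

View pics/w1c.png

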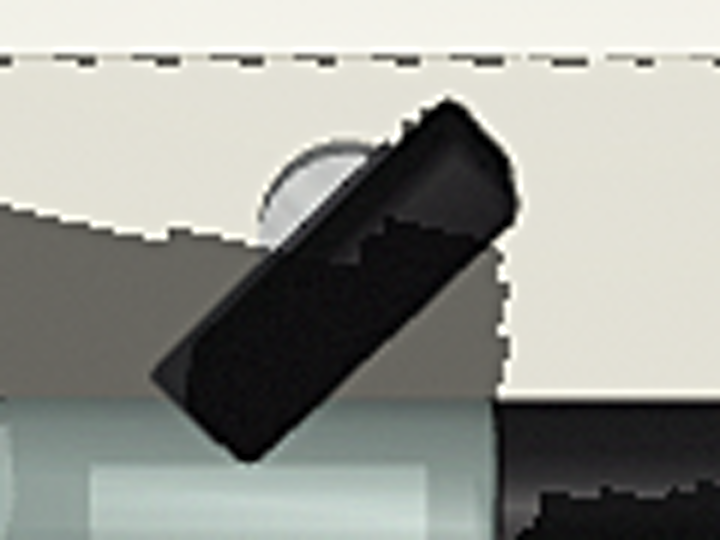

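```bash
python3 - <<'E'
from h import *
from workcell import robot
robot.goto(*tool_at_catch(.75,h=.07))
robot.servo_line(tool_at_catch(.75,h=.014)[0],velocity=.12)
robot.close(grasp_force=20)
print('w',robot.get_width(),robot.get_contact_force(),robot.get_time())
for th in (.4,.04):
    robot.goto(*tool_at_catch(th,h=.014)); print(robot.get_time(),robot.get_contact_force().round(1),robot.get_ft_torque().round(2),robot.get_joint_positions())
robot.ungrasp()
robot.servo_line(tool_at_catch(.04,h=.09)[0],velocity=.2)
save('wrist','pics/w2.png');print(robot.get_time())
E
```

```text
w 0.012057291654160519 [ 1.75461205  2.11246613 -0.59335789] 7.1417
7.5667 [ 2.2  2.7 -0.3] [0.13 0.18 0.01] [-0.66247287  0.13135128  0.61155962  1.95797649 -0.21263489  0.65105789
  0.67123603]
7.9917 [1.3 1.8 0.6] [0.22 0.33 0.06] [-0.70050494  0.13366398  0.65351188  1.95960879 -0.22395387  0.65201191
  0.32348137]
9.95
```

View pics/w2.png

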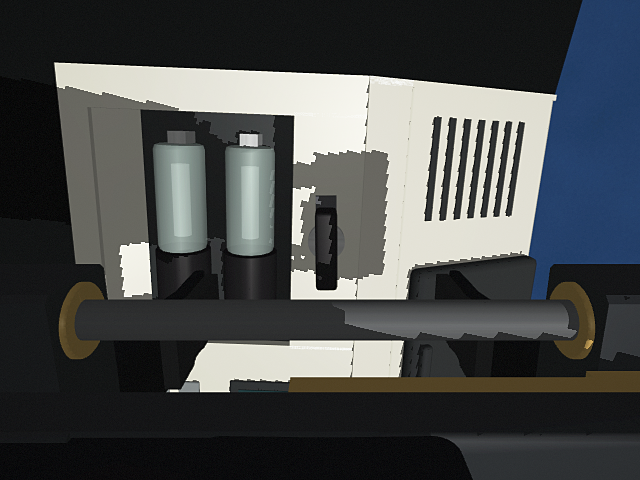

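The wing now runs along deck y at (327,245), with the steel finger pointing to +y at the top (326,200), so the catch is aside. Next is the cover, with a close-up check before grasping.

```bash
python3 - <<'E'
from h import *
from workcell import robot
Rc=Rz(COVER[3]); tc=np.array(COVER[:3])
p,r=tool_from_cover(Rc,tc+[0,0,.2],pitch=.4)
robot.servo_line(np.array(robot.get_tool_pos())+[0,0,.08],velocity=.25)
robot.goto(p,r)
im=save('wrist','pics/w3.png');print(robot.get_time(),robot.get_tool_pos(),robot.get_joint_positions())
pts=np.array([[-61,80,4],[62,80,4],[62,-80,4],[-61,-80,4],[30,7,32],[30,-7,32],[-30,-7,32],[-30,7,32]])/1e3
print(proj(im,pts@Rc.T+tc).round(1).tolist())
E
```

```text
11.875 [ 0.47680601 -0.32344883  0.21989645] [-0.05375073  0.66037312  0.86002112  1.28562601 -0.30268413  1.76053643
 -1.07351413]
[[234.9, 180.2], [212.9, 25.1], [442.6, 25.9], [419.2, 180.7], [317.5, 84.7], [337.9, 84.8], [336.4, 163.2], [318.2, 163.2]]
```

View pics/w3.png

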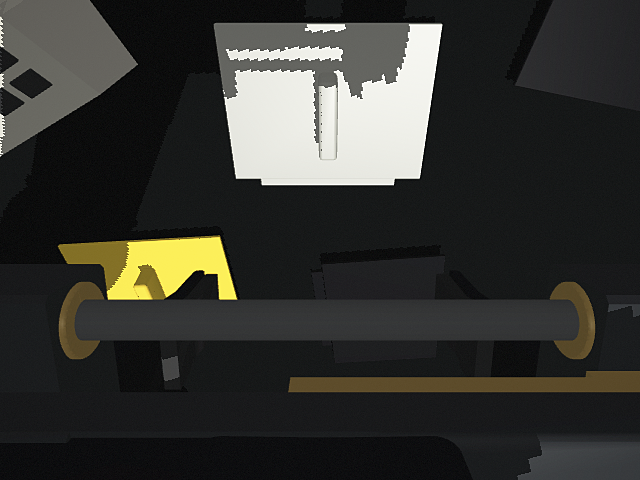

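Cover corners are at (214,23), (442,23), (420,179) and (236,179), about 2 px (about 1.7 mm along its +x) from predicted. I'll correct for that and grasp.

```bash
cat >> h.py <<'E'
COVER[0]+=.0017*np.cos(COVER[3]); COVER[1]+=.0017*np.sin(COVER[3])
G=dict(gx=-.007,gz=.0097,pitch=.4)
E
python3 - <<'E'
from h import *
from workcell import robot
Rc=Rz(COVER[3]); tc=np.array(COVER[:3])
p,r=tool_from_cover(Rc,tc,**G)
robot.goto(p+[0,0,.06],r)
robot.servo_line(p,velocity=.1)
print(robot.get_contact_force())
robot.close(grasp_force=55)
print('w',robot.get_width(),robot.get_contact_force(),robot.get_tool_pos()-p,robot.get_time())
robot.servo_line(p+[0,0,.22],velocity=.15)
print('w',robot.get_width(),robot.get_contact_force(),robot.get_time(),robot.get_tool_pos())
im=save('side','pics/s4.png'); im=save('scene','pics/sc4.png'); im=save('wrist','pics/w4.png')
E
```

```text
[-0.44156462  0.64905433  0.52697987]
w 0.013779796161011167 [-0.16850808  0.77135572  0.81809122] [ 1.38871444e-05  1.99506205e-05 -1.03088418e-05] 14.4083
w 0.013274257294159373 [ 0.06550404  0.49390154 -4.33574779] 16.025 [ 0.47072993 -0.32277184  0.24161269]
```

View pics/w4.png

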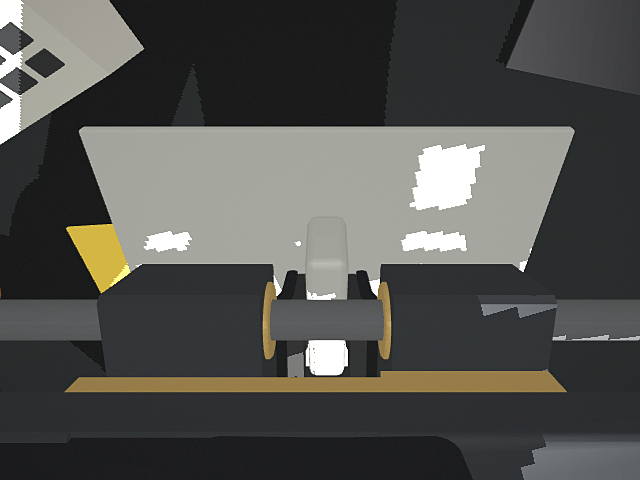

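View pics/s4.png

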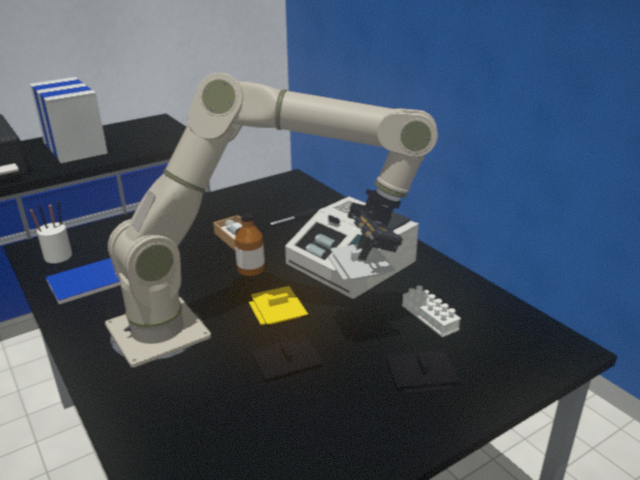

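The cover is lifted and held level, with its far edge corners at (80,127) and (574,127) in the wrist view. I'll check how it sits in the jaws from that edge.

```bash
python3 - <<'E'
from h import *
import pickle
from workcell import robot
cam=pickle.load(open('pics/w4.png.pkl','rb'))
Rt=Rm(robot.get_tool_rot()); p=np.array(robot.get_tool_pos())
Rc0=Rt@FLIP.T@Ry(-.4)
# fin ends: far end top edge etc.
for dp in (-.1,-.05,0,.05,.1):
    # rotate cover about grasp point (cover coords) by dp
    g=np.array([-.007,0,.0097])+Ry(.4)@np.array([0,0,.019])
    Rc=Rc0@Ry(dp); tc=p+Rt@np.array([0,0,-.019])-Rc@g
    P=np.array([[62,80,4],[62,-80,4],[30,0,32],[30,0,4]])/1e3@Rc.T+tc
    print(dp,proj(cam,P).round(1).tolist())
E
```

```text
-0.1 [[62.7, 130.7], [589.1, 130.7], [326.1, 270.3], [326.1, 212.1]]
-0.05 [[68.7, 129.4], [583.0, 129.4], [326.1, 266.3], [326.1, 212.1]]
0 [[74.6, 128.7], [577.1, 128.7], [326.1, 262.5], [326.1, 212.4]]
0.05 [[80.3, 128.6], [571.4, 128.6], [326.1, 258.9], [326.1, 212.9]]
0.1 [[85.9, 128.9], [565.9, 129.0], [326.1, 255.6], [326.1, 213.7]]
```

```bash
python3 - <<'E'
from h import *
from workcell import robot
a=.45
for b,up in ((.05,.12),(.05,.0),(.03,0),(0,0)):
    Rc,tc=cover_in_deck(a,delta=.0015,zc=.001,back=b); p,r=tool_from_cover(Rc,tc+[0,0,up],**G)
    q=robot.solve_ik(p,r); print(b,up,p.round(3),None if q is None else np.round(q,2))
p0=np.array(robot.get_tool_pos())
robot.servo_line(p0+[0,0,.06],velocity=.2)
Rc,tc=cover_in_deck(a,delta=.0015,zc=.001,back=.05); p,r=tool_from_cover(Rc,tc+[0,0,.12],**G)
robot.goto(p,r)
print(robot.get_time(),robot.get_contact_force(),robot.get_joint_positions(),robot.get_width())
save('side','pics/s5.png');save('scene','pics/sc5.png')
E
```

```text
0.05 0.12 [0.581 0.019 0.291] [-0.79 -0.23  0.63  1.94  0.14  0.9  -1.58]
0.05 0.0 [0.581 0.019 0.171] [-0.82 -0.1   0.72  2.12  0.03  0.62 -1.48]
0.03 0 [0.568 0.016 0.155] [-0.82 -0.12  0.72  2.16  0.04  0.58 -1.49]
0 0 [0.55  0.013 0.132] [-0.81 -0.13  0.72  2.23  0.06  0.53 -1.49]
17.9583 [ 0.11511455 -0.6623813  -2.38675109] [-0.82708394 -0.23725787  0.65550761  1.94524405  0.15732005  0.902929
 -1.59271209] 0.013707527339724695
```

View pics/s5.png

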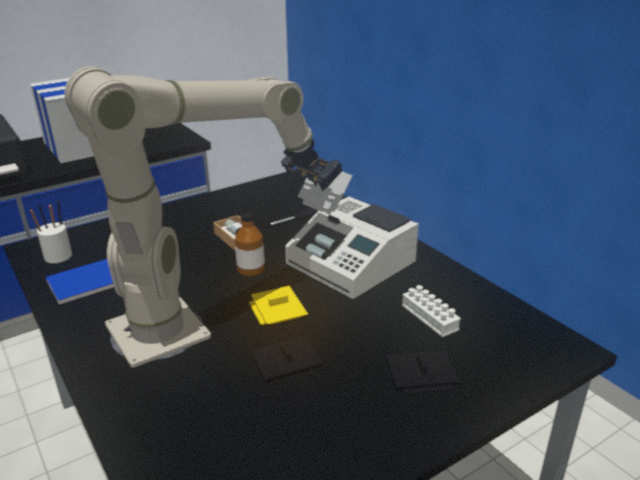

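View pics/sc5.png

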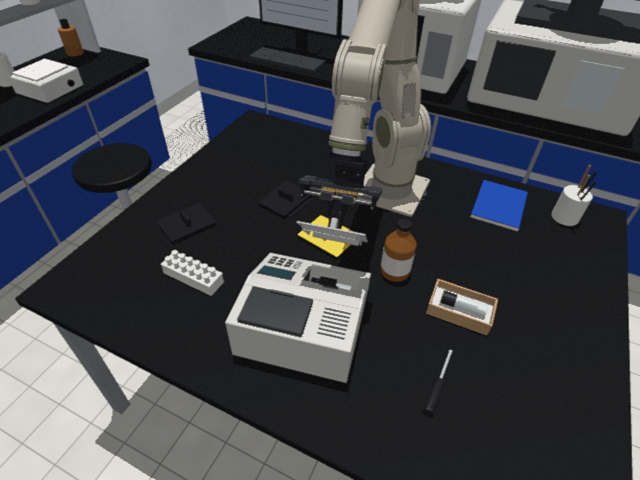

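```bash
python3 - <<'E'
from h import *
from workcell import robot
a=.45
D,t=deck()
f0=np.array(robot.get_contact_force())
def go(b,v):
    Rc,tc=cover_in_deck(a,delta=.0015,zc=.001,back=b); p,r=tool_from_cover(Rc,tc,**G)
    robot.servo_line(p,r,velocity=v); print(b,robot.get_time(),(D.T@(np.array(robot.get_contact_force())-f0)).round(2),np.abs(robot.get_tool_pos()-p).max().round(4))
go(.05,.12)
go(.02,.08)
save('side','pics/s6a.png')
for b in (.012,.006,.0): go(b,.04)
save('side','pics/s6.png');save('scene','pics/sc6.png')
import cv2
im=cv2.imread('pics/s6.png');cv2.imwrite('pics/s6c.png',cv2.resize(im[150:300,260:430],None,fx=4.5,fy=4.5,interpolation=cv2.INTER_CUBIC))
im=cv2.imread('pics/sc6.png');cv2.imwrite('pics/sc6c.png',cv2.resize(im[200:310,260:400],None,fx=5,fy=5,interpolation=cv2.INTER_CUBIC))
E
```

```text
0.05 19.2083 [0.33 0.52 0.4 ] 0.0008
0.02 19.7333 [0.57 0.54 0.01] 0.0004
0.012 20.1333 [-0.41  0.81 -0.6 ] 0.0002
0.006 20.4333 [ 0.74  0.34 -0.14] 0.0003
0.0 20.7333 [ 0.47  0.8  -0.02] 0.0003
```

View pics/s6c.png

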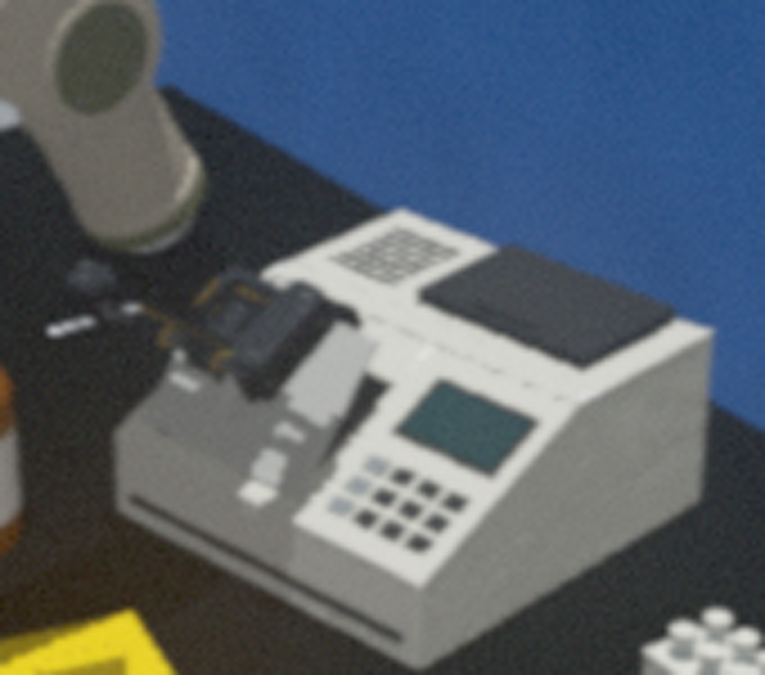

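View pics/sc6c.png

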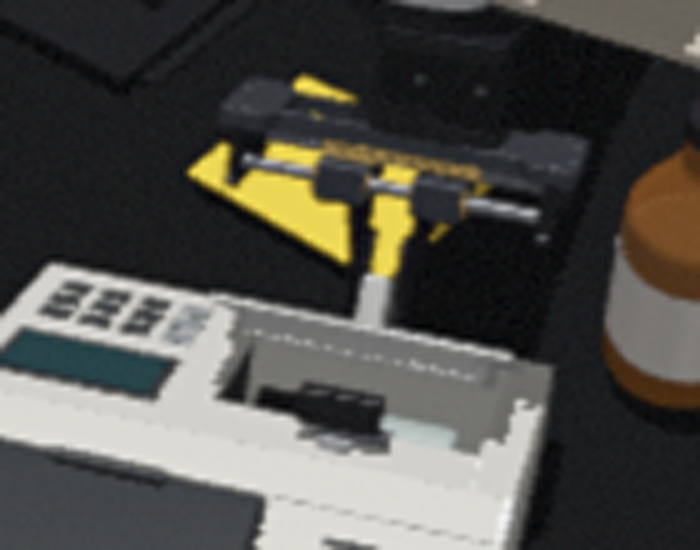

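```bash
python3 - <<'E'
from h import *
from workcell import robot
import cv2
D,t=deck()
f0=D@np.zeros(3)
def swing(a,v=.03,zc=None):
    Rc,tc=cover_in_deck(a,delta=.0015,zc=.001*a/.45 if zc is None else zc); p,r=tool_from_cover(Rc,tc,**G)
    robot.servo_line(p,r,velocity=v); print(round(a,2),robot.get_time(),(D.T@np.array(robot.get_contact_force())).round(2),robot.get_ft_torque().round(2),robot.get_width().round(4))
Rc,tc=cover_in_deck(.45,delta=.0015,zc=.001)
P=np.array([[62,80,0],[62,-80,0],[-61,-80,0],[-61,80,0]])/1e3@Rc.T+tc
print('pred sc crop',((proj(CAM['scene'],P)-[260,200])*5).round().tolist(),'side crop',((proj(CAM['side'],P)-[260,150])*4.5).round().tolist())
for a in (.38,.3): swing(a)
robot.wait(.3)
for a in (.22,.16): swing(a)
save('side','pics/s7.png');save('scene','pics/sc7.png')
im=cv2.imread('pics/s7.png');cv2.imwrite('pics/s7c.png',cv2.resize(im[150:300,260:430],None,fx=4.5,fy=4.5,interpolation=cv2.INTER_CUBIC))
im=cv2.imread('pics/sc7.png');cv2.imwrite('pics/sc7c.png',cv2.resize(im[200:310,260:400],None,fx=5,fy=5,interpolation=cv2.INTER_CUBIC))
Rc,tc=cover_in_deck(.16,delta=.0015,zc=.001)
P=np.array([[62,80,0],[62,-80,0],[-61,-80,0],[-61,80,0]])/1e3@Rc.T+tc
print('pred sc crop',((proj(CAM['scene'],P)-[260,200])*5).round().tolist(),'side crop',((proj(CAM['side'],P)-[260,150])*4.5).round().tolist())
E
```

```text
pred sc crop [[509.0, 360.0], [206.0, 298.0], [245.0, 315.0], [520.0, 372.0]] side crop [[219.0, 268.0], [381.0, 338.0], [303.0, 498.0], [145.0, 420.0]]Traceback (most recent call last):
  File "<stdin>", line 12, in <module>
  File "<stdin>", line 8, in swing
AttributeError: 'float' object has no attribute 'round'
```

The hooked pose checks out: top edge corners predicted at (509,360) and (206,298) in the scene crop, seen at about (512,358) and (212,296), with no contact force. I'll fix the print error and carry on.

```bash
cat >> h.py <<'E'
def swing(a,v=.03,zc=None):
    from workcell import robot
    D,t=deck()
    Rc,tc=cover_in_deck(a,delta=.0015,zc=.001*a/.45 if zc is None else zc); p,r=tool_from_cover(Rc,tc,**G)
    robot.servo_line(p,r,velocity=v); f=D.T@np.array(robot.get_contact_force())
    print(round(a,2),robot.get_time(),f.round(2),robot.get_ft_torque().round(2),round(robot.get_width(),4)); return f
E
python3 - <<'E'
from h import *
from workcell import robot
import cv2
for a in (.38,.3): swing(a)
robot.wait(.3)
for a in (.22,.16): swing(a)
save('side','pics/s7.png');save('scene','pics/sc7.png');save('wrist','pics/w7.png')
im=cv2.imread('pics/s7.png');cv2.imwrite('pics/s7c.png',cv2.resize(im[150:300,260:430],None,fx=4.5,fy=4.5,interpolation=cv2.INTER_CUBIC))
im=cv2.imread('pics/sc7.png');cv2.imwrite('pics/sc7c.png',cv2.resize(im[200:310,260:400],None,fx=5,fy=5,interpolation=cv2.INTER_CUBIC))
Rc,tc=cover_in_deck(.16,delta=.0015,zc=.001)
P=np.array([[62,80,0],[62,-80,0],[-61,-80,0],[-61,80,0]])/1e3@Rc.T+tc
print('pred sc crop',((proj(CAM['scene'],P)-[260,200])*5).round().tolist(),'side crop',((proj(CAM['side'],P)-[260,150])*4.5).round().tolist())
E
```

```text
0.38 21.3583 [-0.61 -0.59 -2.49] [-0.24  0.96 -0.03] 0.0136
0.3 21.6583 [-1.11  0.48 -2.38] [-0.16  0.79  0.01] 0.0137
0.22 22.2583 [-1.66  1.08 -2.33] [-0.1   0.7  -0.01] 0.0136
0.16 22.5167 [-1.28 -0.41 -1.74] [-0.07  0.55 -0.01] 0.0136
pred sc crop [[496.0, 430.0], [194.0, 366.0], [245.0, 317.0], [520.0, 373.0]] side crop [[243.0, 291.0], [404.0, 361.0], [303.0, 499.0], [146.0, 421.0]]
```

View pics/s7c.png

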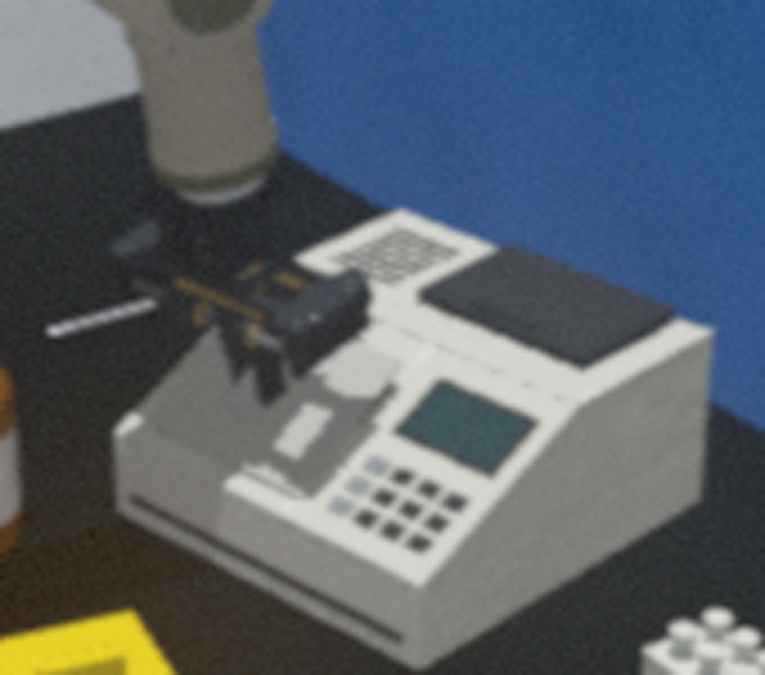

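View pics/sc7c.png

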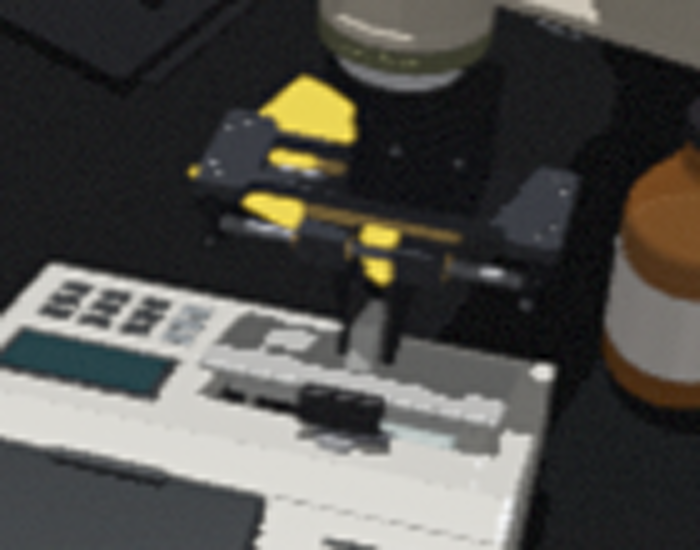

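View pics/w7.png

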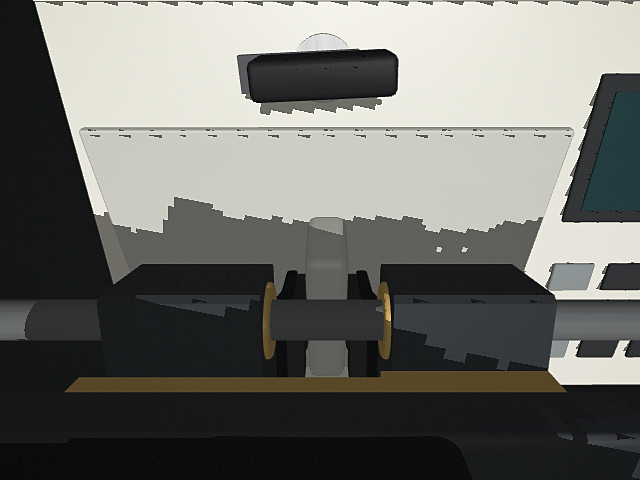

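The hook holds. The lip edge lies along the ledge, the cover is about 9° open and its top edge is just below the catch. I'll finish the swing while watching the force.

```bash
python3 - <<'E'
from h import *
from workcell import robot
for a in (.1,.06,.03,.01,0,-.01,-.02,-.03):
    f=swing(a,v=.02)
    if f[2]>6: break
save('scene','pics/sc8.png');save('wrist','pics/w8.png')
import cv2
im=cv2.imread('pics/sc8.png');cv2.imwrite('pics/sc8c.png',cv2.resize(im[200:310,260:400],None,fx=5,fy=5,interpolation=cv2.INTER_CUBIC))
E
```

```text
0.1 22.9833 [-1.01  0.04 -2.26] [-0.14  0.45  0.03] 0.0136
0.06 23.2417 [-1.35  0.61 -2.78] [-0.11  0.37  0.  ] 0.0137
0.03 23.4917 [-1.71  0.33 -2.97] [-0.08  0.28 -0.04] 0.0135
0.01 23.7417 [-0.56 -0.04 -3.63] [-0.04  0.3  -0.02] 0.0135
0 23.9917 [-1.63  0.28 -1.99] [-0.09  0.24  0.01] 0.0137
-0.01 24.2417 [-3.68  0.24  5.76] [-0.1   1.05  0.02] 0.0134
-0.02 24.4917 [-5.99  0.43 13.8 ] [-0.15  1.75  0.06] 0.0135
```

View pics/w8.png

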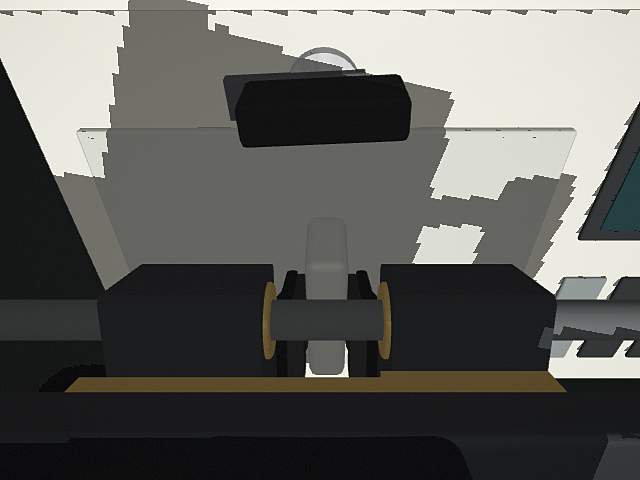

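View pics/sc8c.png

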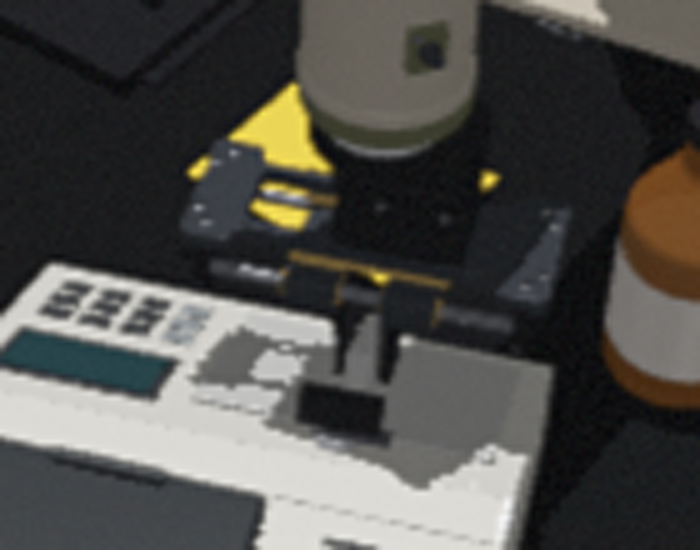

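Contact came at nominal flush (about 14 N pressing). I'll ease off, release and look.

```bash
python3 - <<'E'
from h import *
from workcell import robot
swing(-.008,v=.02)
robot.wait(.2)
robot.ungrasp()
Rt=Rm(robot.get_tool_rot())
robot.servo_line(np.array(robot.get_tool_pos())-Rt[:,2]*.12,velocity=.2)
D,t=deck()
robot.goto(D@np.array([.05,0,.2])+t,R.from_matrix(D@Ry(.4)@FLIP).as_euler('xyz'))
im=save('wrist','pics/w9.png'); print(robot.get_time())
P=np.array([[62,80,4],[62,-80,4],[-61,-80,4],[-61,80,4],[30,0,32],[-30,0,32]])/1e3
print(proj(im,P@D.T+t).round(1).tolist())
E
```

```text
-0.01 24.8417 [-1.31 -1.44  1.17] [-0.48  0.59  0.01] 0.0137
27.6167
[[219.7, 98.9], [432.5, 99.1], [412.6, 231.0], [239.4, 230.8], [326.1, 154.6], [326.0, 220.7]]
```

View pics/w9.png

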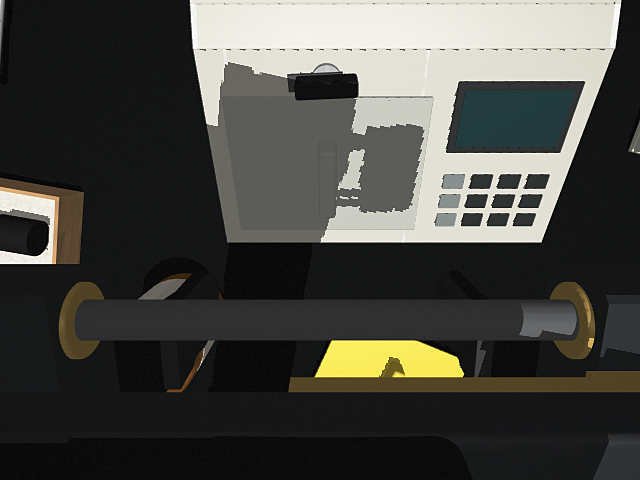

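Shut: the cover corners at (220,97), (433,97), (414,230) and (238,230) match the flush prediction within about 2 px, and the catch is still aside. Now I'll close the catch.

```bash
python3 - <<'E'
from h import *
from workcell import robot
robot.goto(*tool_at_catch(.6,h=.08))
robot.servo_line(tool_at_catch(.6,h=.014)[0],velocity=.12)
print(robot.get_contact_force().round(1))
robot.close(grasp_force=25)
print('w',robot.get_width(),robot.get_contact_force().round(1),robot.get_time())
for th in (.9,1.25,1.59):
    robot.goto(*tool_at_catch(th,h=.014)); print(th,robot.get_time(),robot.get_contact_force().round(1),robot.get_ft_torque().round(2),robot.get_width())
robot.wait(.3)
robot.ungrasp()
robot.servo_line(tool_at_catch(1.59,h=.10)[0],velocity=.2)
D,t=deck()
robot.goto(D@np.array([.05,0,.2])+t,R.from_matrix(D@Ry(.4)@FLIP).as_euler('xyz'))
save('wrist','pics/w10.png');save('scene','pics/sc10.png');save('side','pics/s10.png');print(robot.get_time(),robot.get_contact_force())
E
```

```text
[-0.1  0.8 -0.6]
w 0.011622770704345618 [0.1 1.8 2. ] 31.3667
0.9 31.7417 [0.9 2.9 2.2] [0.54 0.21 0.23] 0.011404376031492079
1.25 32.1583 [0.2 4.3 2.8] [0.79 0.2  0.38] 0.01136967440619399
1.59 32.5667 [-0.1  4.3  3.1] [1.06 0.23 0.53] 0.011808774641514457
37.5583 [0.48451542 0.55601148 0.40866295]
```

View pics/w10.png

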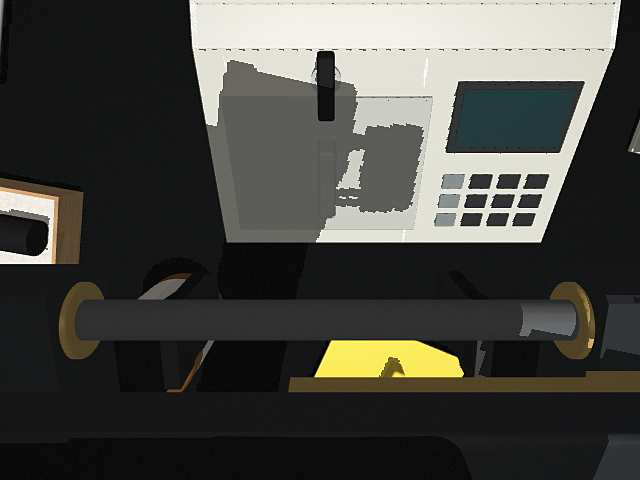

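View pics/sc10.png

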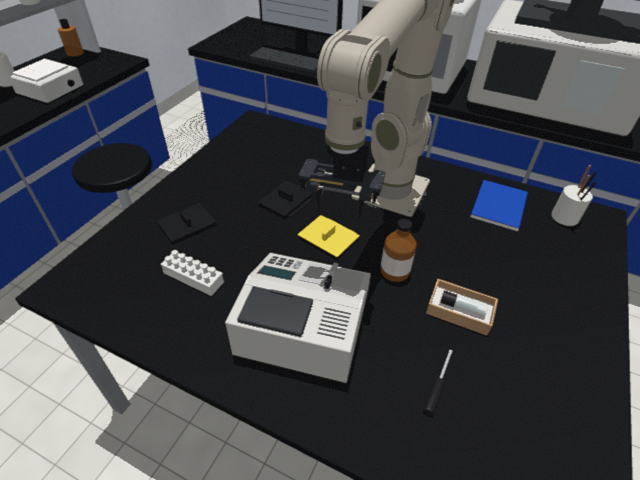

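The wing now points straight down the slope over the top edge (column 326, rows 52–121). The cover's corners have not moved, and the bystanders are at their starting pixels. I'm handing in.

```bash
python3 - <<'E'
from workcell import robot
robot.wait(.5)
print(robot.get_time(),robot.get_contact_force().round(2))
robot.finish_job()
E
```

```text
38.0583 [-0.39 -0.1   0.07]
the job is handed in; nothing more can be done
```

The cover is back on the spectrophotometer and the catch is turned down over its top edge. I handed the job in at 38 s of the allowed 72; the system gives no verdict.

**What I did:**
- The catch stood over the opening at about 0.75 rad, so I turned it aside first.
- I picked up the light grey cover by its fin and hooked its lip under the ledge about 26° open, with no contact force showing.
- I swung it down under control until it met the deck at the expected flush position, pressed with about 14 N, eased off and let go.
- I then turned the catch to about 1.59 rad.

**Last checks:**
- **Cover:** its corners in the wrist picture lie within about 2 px (roughly 1.5 mm) of the flush position.
- **Catch:** the wing points straight down the slope over the top edge.
- **Bystanders:** the bottle, carton, rack and screwdriver appear at their starting pixels in the scene camera, judged by eye.
- **Robot:** it stands clear, with a contact force of about 0.4 N.

**Not confirmed or slightly off:**
- The tongue under the ledge was never seen directly. I inferred it from the fit and from the cover lying flush.
- While held, the cover seemed tipped about 1–2° in the jaws, which did not affect the fit.

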